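Stand the drained grinding wheel upright in its green stand

ROBOT

A 7-joint arm with a two-finger parallel gripper is mounted at the origin on the work surface. World frame = base frame: x ahead of the robot, y to its left, z up, the work surface at z = 0. Lengths are in m, angles in rad, forces in N, time in s.
With the tool pointing down it reaches from about 0.4 to 0.9 m from the base axis. Payload 5.5 kg.
Tool frame: the origin (TCP) lies at the very end of the fingers, on their centre line; the grasp point (between the pads) lies 19 mm behind it; z points along the fingers, y is the line along which they close (so a half turn about z gives the same grasp; the last joint's range is limited). The gripper opens to 92 mm and grips with 3 to 60 N. Pads are 19 mm wide; open, the fingers measure 130 mm over their backs; the gripper's body (75 mm by 190 mm) begins 47 mm behind the grasp point.
Start: joints at [-0.905, 0.501, -0.427, 1.55, 0.221, 1.138, -0.21], TCP at [0.255, 0.598, 0.227] pointing down, gripper open.
Joint ranges: [-2.88, 2.88], [-0.31, 2.03], [-1.54, 1.56], [0.2, 2.42], [-1.41, 4.55], [0.19, 2.02], [-2.57, 2.57]. Speed limits (rad/s): [2.57, 2.57, 3.14, 3.14, 3.14, 3.14, 3.14].

INTERFACE

Orientations are given as a unit quaternion [w, x, y, z].
In Python, from rig import robot gives the robot as it stands.
- The arm moves only by the tool apply_moves, never from a script. Its argument "series" is a list that holds one entry, the list of rows, each a list of 6 numbers: the shift along the tool's x, y, z in mm, then the turn, a rotation vector about the tool's x, y, z in units of 6 degrees (1.0 is 6 degrees). A call has 1 to 20 rows; each row shifts and turns the commanded pose from where the row before left it, along the tool's axes as they then stand; what a row does not reach is not made up. A row lasts 1/10 s, in which the tool goes at most 50 mm and 8.59 degrees, less where a joint would pass 70% of its speed; a pose out of reach is approached as far as the arm can. A call is refused whole if a number of a shift passes 50 or a number of a turn 1, either way. A call with a gripper value outside its range is refused whole. "grip" is the opening, from 0 (shut) to 1 (fully open), set as the call begins (left out, the last holds). The fingers move at their own pace and stop on an object; "force" is the grip in N (left out, the last holds). Time passes only in rows, so rows that do not move let the fingers close. It gives the time, the measured TCP pose, the force, the opening and the grip force at its end, in the units of the state.
- robot.read_state(): the state, without advancing time (a new reading comes with each control period).
- robot.grab_frame(name): name is "scene" or "top" or "wrist"; returns a dict with "image" (400x640x3 uint8, red, green, blue), "vfov" (degrees; the focal length in pixels is half the picture's height over the tangent of half this angle, whatever the lens; pixels are square), "cx", "cy" (the principal point, pixels), "R" (3x3) and "t" (3): a world point X has camera coordinates R X + t. Camera axes: x right, y down, z forward; pixel columns grow to the right and rows downward; lengths in m; the calibration is good to about 2 mm. A picture is of the moment at which its call begins. There is no depth.
- robot.finish_job(): hands the job in; it is judged then, once.
The state is a dict: "time_s": time; "joints": joint angles; "qd": joint speeds; "joint_torque": joint torques, N m; "tool_pos": TCP position; "tool_rot": TCP orientation; "force": force on the tool from outside, world axes, zero at the start; "wrist_torque": the same for the moment, N m; "grip_width": opening from 0.0 (shut) to 1.0 (fully open); "finger_force": force on a finger pad.
Only numpy, scipy, OpenCV 4.12 (cv2) and the standard library are available. Lean on these libraries where they do the work, as an engineer would, in place of code of your own. Each camera call takes 0.05 s, during which the arm holds its last target. There are 200 camera calls.

TASK

The grinding wheel with the green centre has drained: take it off the sloping drip rest and stand it upright on its edge in the slot of the green stand, fully down. Lower it in while still holding it, do not drop it, then let go. Leave the orange wheel in its stand, the stone tray, the jar and the brush where they are.

Things in the scene. Friction and masses are not known exactly. Their poses are not given: they have to be found in the camera images.
- wheel_green: The wheel to move: pale disc, 100 mm diameter, 10 mm thick, about 180 g, green 48 mm label on both faces, no open hole; faces alike. Origin at its centre; x is its axis. It starts on the drip rest, leaning 29 deg from vertical, top towards the rest's -x side. The upper 40 mm of the disc is free of the rest on both sides, to be gripped across its thickness.
- wheel_orange: The same kind of wheel with an orange label, standing upright in the orange stand; not to be disturbed. Origin at its centre, x is its axis.
- drip_rest: Fixed grey stand, foot 100 x 110 mm, with an aluminium back plate sloping 29 deg from vertical, top towards its own -x, the side away from the robot. The plate backs only the lower 60 mm of the wheel, along the slope; two black stops keep the wheel from rolling along y. Origin at the centre of the underside, z up; plate's top 103 mm above the table. Place and yaw vary.
- stand_green: Fixed stand: foot 76 x 112 x 10 mm, two green cheeks 104 mm long (along y). Slot between them 14 mm wide up to 38 mm above the table, flaring to 23 mm at its top, 54 mm up. Two black stops in the slot (tops 24 mm up, 28 to 50 mm either side of the middle) carry the wheel. Origin: centre of the underside; x across the slot, y along it, z up. Place and yaw vary.
- stand_green_seat (a point): Where the centre of a fully seated wheel lies: 66 mm above the table, in the middle of the green stand's slot; axes as the stand. A seated wheel's top is 116 mm above the table.
- stand_orange: The same stand with orange cheeks, holding the orange wheel; origin and axes as the green one.
- stone_tray: Open blue plastic tray, 100 x 130 x 30 mm, with stones reaching 42 mm high; bystander. Origin at the centre of its underside.
- jar: Jar with a red cap, 60 mm diameter, 85 mm high; bystander. Origin at the centre of its underside.
- brush: Brush, 160 mm long, lying flat along its x; bystander. Origin on the table under its middle.
- stand_orange_seat (a point): Where the orange wheel's centre belongs: 66 mm above the table in the middle of the orange stand's slot.
Not all that is in view belongs to the job. What is shaped like the wheel_green but brown, red or yellow is not meant.

How it is judged:
By the outcome, as a careful person would: the job done as asked, in the order asked, and still so for the second after the job is handed in, with the robot touching nothing.
It also fails if it takes over 54 s, if anything falls off the work surface, if the arm or the gripper's body presses on something with over 40 N, if the wrist force passes 120 N, or if a joint passes its speed limit or range.

## Working session

There is one attempt and no reset: what is moved stays moved. The work goes in short steps, Python scripts to look and compute and a tool call to move; the robot and the scene stay as the last step left them, time stands still between calls to the robot, and variables do not carry over. Pictures are saved under pics/ and viewed, at most 14 in all, crops included, and the job is handed in when it is done.

Besides the shell and the picture viewer there is one more tool, called after "Emit:" as name(argument=value, ...) on one line, values as JSON. apply_moves: Moves the arm, as the interface text tells. Its arguments: {"type":"object","properties":{"series":{"type":"array"},"grip":{"type":"number"},"force":{"type":"number"}},"required":["series"]}

```bash
mkdir -p pics; cat > h.py <<'E'
import numpy as np, cv2, pickle
from rig import robot
def grab(n,save=None):
    f=robot.grab_frame(n)
    if save: cv2.imwrite(f'pics/{save}.png',f['image'][:,:,::-1]); pickle.dump(f,open(f'pics/{save}.pkl','wb'))
    return f
def load(s): return pickle.load(open(f'pics/{s}.pkl','rb'))
def ray(f,u,v):
    F=f['image'].shape[0]/2/np.tan(np.radians(f['vfov'])/2)
    R=np.array(f['R']);t=np.array(f['t'])
    d=R.T@np.array([(u-f['cx'])/F,(v-f['cy'])/F,1]); return -R.T@t,d/np.linalg.norm(d)
def onz(f,u,v,z):
    c,d=ray(f,u,v); return c+d*(z-c[2])/d[2]
def tri(obs):
    A=np.zeros((3,3));b=np.zeros(3);L=[]
    for f,u,v in obs:
        c,d=ray(f,u,v);P=np.eye(3)-np.outer(d,d);A+=P;b+=P@c;L.append((c,d,P))
    X=np.linalg.solve(A,b); return X,[np.linalg.norm(P@(X-c)) for c,d,P in L]
def proj(f,X):
    F=f['image'].shape[0]/2/np.tan(np.radians(f['vfov'])/2)
    p=np.array(f['R'])@np.array(X)+np.array(f['t']); return F*p[0]/p[2]+f['cx'],F*p[1]/p[2]+f['cy']
def blobs(f,lo,hi,amin=30):
    m=cv2.inRange(cv2.cvtColor(f['image'],cv2.COLOR_RGB2HSV),lo,hi)
    n,l,s,c=cv2.connectedComponentsWithStats(m)
    return [(s[i].tolist(),c[i].round(1).tolist()) for i in range(1,n) if s[i,4]>=amin],l
E
python3 - <<'E'
from h import *
for n in('scene','top','wrist'):
    f=grab(n,n+'0'); print(n,f['vfov'],f['cx'],f['cy'],ray(f,320,200))
    print(blobs(f,(40,70,40),(85,255,255))[0])
print(robot.read_state())
a=load('scene0')['image'];b=load('top0')['image']
cv2.imwrite('pics/a.png',cv2.resize(np.vstack([a,b]),(800,1000))[:,:,::-1])
E
```

```text
scene 52.38552642191542 323.48409733776873 197.26066964197315 (array([ 0.95221424, -0.57460882,  0.86796419]), array([-0.37997948,  0.5375501 , -0.75276522]))
[([428, 197, 10, 10, 78], [432.8, 201.4]), ([203, 265, 48, 50, 1101], [226.9, 289.4])]
top 43.5007711874249 321.9896813369047 203.74967022430567 (array([0.34093656, 0.01350883, 1.04290657]), array([ 0.21252906, -0.02847874, -0.97673966]))
[([203, 109, 12, 12, 119], [208.5, 114.3]), ([442, 193, 56, 15, 515], [469.6, 199.5]), ([444, 207, 57, 13, 432], [471.6, 213.0]), ([320, 213, 23, 17, 266], [331.0, 221.0])]
wrist 64.51324466337418 320.12419718337674 196.92524297630715 (array([0.17896329, 0.63043316, 0.38334149]), array([ 0.29017524, -0.12591891, -0.94865313]))
[]
{'time_s': 0.15, 'joints': array([-0.90480339,  0.50163949, -0.42680373,  1.55114364,  0.22079888,
        1.13831612, -0.21033743]), 'qd': array([ 6.58312749e-05, -1.83440126e-03, -2.07853040e-03, -4.09363442e-03,
        2.43544969e-03, -5.06619580e-05, -1.14319060e-03]), 'joint_torque': array([-6.54176241e-03, -5.67101097e+01, -5.82523584e+00, -2.79454869e+01,
       -6.87617669e-02,  2.64765689e-02,  1.08127103e-04]), 'tool_pos': array([0.25463797, 0.59749034, 0.22593759]), 'tool_rot': array([-1.70798378e-04,  2.00053905e-01,  9.79784619e-01, -7.11301669e-04]), 'force': array([ 1.14203288, -0.09797501,  0.47586839]), 'wrist_torque': array([0.02814132, 0.00611025, 0.02853766]), 'finger_force': 0.0, 'grip_width': 0.9990942861753722}
```

View pics/scene0.png

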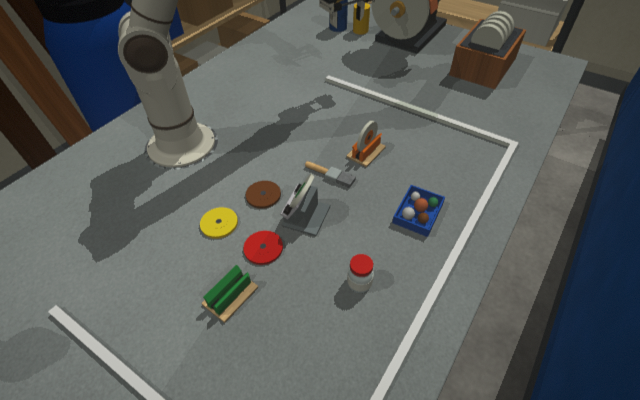

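View pics/top0.png

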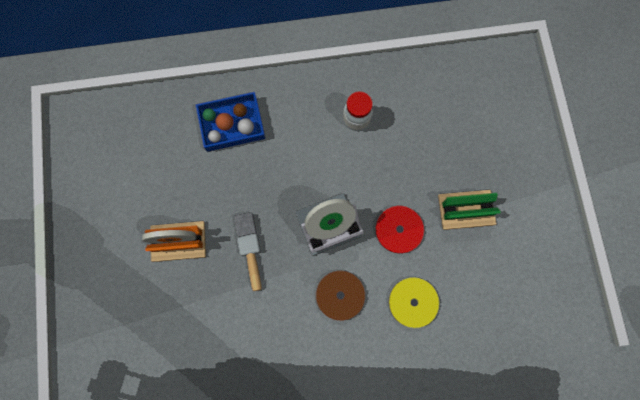

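The scene view shows the rest with the wheel nearly edge-on at about (298,200), and the green stand at about (228,290). In the top view the green label is at (331,221) and the green cheeks at (470,206). The red, yellow and brown discs lie flat, and the orange stand is at (178,240).

```bash
python3 - <<'E'
from h import *
T=load('top0');S=load('scene0')
print('label',onz(T,331,221,.097).round(4))
b,l=blobs(T,(40,70,40),(85,255,255))
# cheek top edges in both views
for nm,f in(('T',T),('S',S)):
    m=cv2.inRange(cv2.cvtColor(f['image'],cv2.COLOR_RGB2HSV),(40,70,20),(85,255,255))
    n,l,s,c=cv2.connectedComponentsWithStats(m)
    for i in range(1,n):
        if s[i,4]<15: continue
        ct=cv2.findContours((l==i).astype('uint8'),0,1)[0]
        r=cv2.minAreaRect(np.vstack(ct)); print(nm,s[i],c[i].round(1),cv2.boxPoints(r).round(1).tolist())
        if nm=='T': print('   z=.054',onz(f,*c[i],.054).round(4))
for nm,f,(x,y) in(('sc1',S,(190,150)),('sc2',T,(280,160))):pass
A=cv2.resize(S['image'][150:330,180:340],(640,720))[:, :, ::-1]
B=cv2.resize(T['image'][170:260,290:510],None,fx=3.6,fy=3.6,interpolation=2)[:,:,::-1]
A=cv2.resize(S['image'][165:325,195:345],None,fx=3.6,fy=3.6,interpolation=2)[:,:,::-1]
cv2.imwrite('pics/c1.png',A); cv2.imwrite('pics/c2.png',B)
c=np.zeros((600,800,3),'uint8'); 
E
```

```text
label [ 0.503  -0.0292  0.097 ]
T [203 109  12  12 119] [208.5 114.3] [[203.0, 109.0], [214.0, 109.0], [214.0, 120.0], [203.0, 120.0]]
   z=.054 [0.7709 0.1902 0.054 ]
T [442 193  56  15 532] [469.7 199.6] [[441.3999938964844, 197.10000610351562], [496.79998779296875, 192.0], [497.79998779296875, 202.3000030517578], [442.29998779296875, 207.3000030517578]]
   z=.054 [ 0.5144 -0.3149  0.054 ]
T [444 207  57  13 436] [471.5 213. ] [[443.3999938964844, 210.8000030517578], [499.6000061035156, 206.0], [500.29998779296875, 214.6999969482422], [444.1000061035156, 219.60000610351562]]
   z=.054 [ 0.4868 -0.3131  0.054 ]
T [320 213  23  17 266] [331. 221.] [[317.0, 220.0], [338.6000061035156, 209.1999969482422], [345.0, 222.0], [323.3999938964844, 232.8000030517578]]
   z=.054 [ 0.5105 -0.0311  0.054 ]
S [296 183   9  14  21] [300.  189.1] [[295.1000061035156, 195.39999389648438], [303.5, 182.6999969482422], [304.5, 183.3000030517578], [296.0, 196.0]]
S [428 197  10  10  78] [432.8 201.4] [[428.0, 197.0], [437.0, 197.0], [437.0, 206.0], [428.0, 206.0]]
S [ 203  265   48   50 1101] [226.9 289.4] [[201.0, 299.0], [237.5, 262.5], [254.0, 279.0], [217.5, 315.5]]
```

View pics/c1.png

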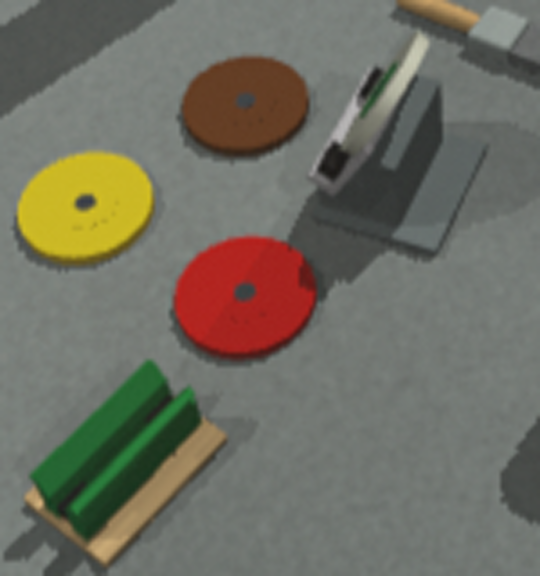

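Emit:
apply_moves(series=[[[0, 0, -6, 0, 0, 0.95], [0, 0, -6, 0, 0, 0.95], [0, 0, -6, 0, 0, 0.95], [0, 0, -6, 0, 0, 0.95], [0, 0, -6, 0, 0, 0.95], [0, 0, -6, 0, 0, 0.95], [0, 0, -6, 0, 0, 0.95], [0, 0, -6, 0, 0, 0.95], [0, 0, -6, 0, 0, 0.95], [-25, 0, 0, 0, 0, 0], [-45, 0, 0, 0, 0, 0], [-45, 0, 0, 0, 0, 0], [-45, 0, 0, 0, 0, 0], [-45, 0, 0, 0, 0, 0], [-45, 0, 0, 0, 0, 0], [-45, 0, 0, 0, 0, 0], [-45, 0, 0, 0, 0, 0], [-45, 0, 0, 0, 0, 0], [-45, 0, 0, 0, 0, 0], [-45, 0, 0, 0, 0, 0]]])

```text
time_s: 2.15
tool_pos: [0.3827, 0.1387, 0.2808]
tool_rot: [0.0, 0.604, 0.797, 0.0]
force: [1.4, 0.7, 0.3]
grip_width: 1.001
finger_force: 0.0
```

Emit:
apply_moves(series=[[[-45, 0, 0, 0, 0, 0], [-45, 0, 0, 0, 0, 0], [-45, 0, 0, 0, 0, 0], [-45, 0, 0, 0, 0, 0], [-20, 0, 0, 0, 0, 0], [0, 0, 0, 0, 0, 0], [0, 0, 0, 0, 0, 0]]])

```text
time_s: 2.85
tool_pos: [0.4362, -0.0517, 0.2804]
tool_rot: [-0.0, 0.605, 0.796, -0.0]
force: [-0.2, 0.5, -0.1]
grip_width: 0.998
finger_force: 0.0
```

```bash
python3 - <<'E'
from h import *
f=grab('wrist','w1'); s=robot.read_state(); print(s['tool_pos'],s['tool_rot'],s['joints'].round(2),s['force'])
print(blobs(f,(40,70,20),(85,255,255))[0])
E
```

```text
[ 0.43614783 -0.05087914  0.28044658] [-5.05614914e-04  6.03969953e-01  7.97006926e-01  1.25869973e-06] [-0.23  0.03  0.29  2.   -0.01  1.11  0.34] [-0.73580205 -0.15607153  0.44268165]
[([372, 149, 29, 44, 931], [386.1, 170.2]), ([315, 313, 26, 32, 499], [328.8, 329.5]), ([296, 314, 27, 42, 462], [307.9, 333.6])]
```

View pics/w1.png

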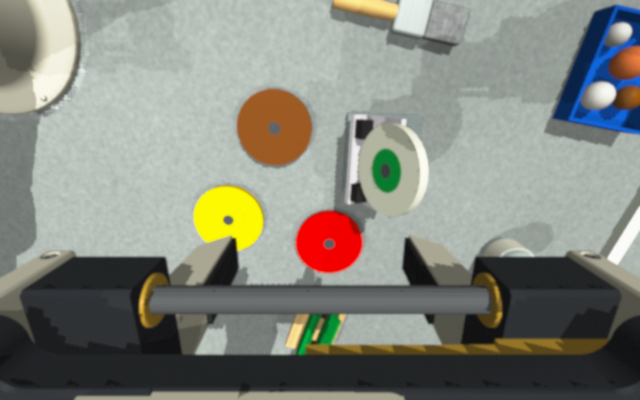

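The wrist view shows the wheel's label at (386,171) with a dark centre, the rest's front lip at column 349 or so, and the green stand partly hidden at (318,331). I'll move towards the stand for an unblocked view.

Emit:
apply_moves(series=[[[-25, -4, 0, 0, 0, 0], [-40, -4, 0, 0, 0, 0], [-40, -4, 0, 0, 0, 0], [-40, -4, 0, 0, 0, 0], [-40, -4, 0, 0, 0, 0], [-35, -4, 0, 0, 0, 0], [-20, 0, 0, 0, 0, 0], [0, 0, 0, 0, 0, 0], [0, 0, 0, 0, 0, 0]]])

```text
time_s: 3.8
tool_pos: [0.4784, -0.2877, 0.2801]
tool_rot: [-0.001, 0.604, 0.797, 0.0]
force: [0.3, 0.3, -0.6]
grip_width: 1.001
finger_force: 0.0
```

```bash
cat > m.py <<'E'
from h import *
from scipy.optimize import least_squares
def cont(f,pt):
    b,l=blobs(f,(40,70,20),(85,255,255))
    i=l[int(pt[1])-0:int(pt[1])+1,int(pt[0])]; 
    m=(cv2.inRange(cv2.cvtColor(f['image'],cv2.COLOR_RGB2HSV),(40,70,20),(85,255,255)))
    n,l,s,c=cv2.connectedComponentsWithStats(m); k=min(range(1,n),key=lambda j:np.hypot(*(c[j]-pt)) if s[j,4]>100 else 1e9)
    ct=max(cv2.findContours((l==k).astype('uint8'),0,1)[0],key=len)[:,0,:]
    return ct,cv2.fitEllipse(ct),s[k]
E
python3 - <<'E'
from m import *
f=grab('wrist','w2'); s=robot.read_state(); print(s['tool_pos'],s['tool_rot'])
print(blobs(f,(40,70,20),(85,255,255))[0])
T=load('top0');W=load('w1')
cT,eT,_=cont(T,(331,221));cW,eW,_=cont(W,(386,170)); print(eT,eW)
C,e=tri([(T,*eT[0]),(W,*eW[0])]); print('label centre',C,e)
obs=[(W,cW),(T,cT)]
def res(p,lean=None):
    th,ln=p[3],p[4]; n=np.array([np.cos(ln)*np.cos(th),np.cos(ln)*np.sin(th),np.sin(ln)])
    r=[]
    for f,ct in obs:
        for u,v in ct:
            c,d=ray(f,u,v); X=c+d*(n@(p[:3]-c))/(n@d); r.append((np.linalg.norm(X-p[:3])-.0237)*1e3)
    return r+[(p[4]-.506)*200]
r=least_squares(res,[*C,np.pi+.28,.506]); print(r.x[:3],np.degrees(r.x[3:]),np.std(r.fun))
E
```

```text
[ 0.47843824 -0.28715492  0.28025629] [-8.22368223e-04  6.03368316e-01  7.97462077e-01  4.85396458e-04]
[([305, 148, 38, 79, 917], [323.2, 187.1]), ([325, 154, 38, 81, 1170], [343.2, 193.1])]
((330.9711608886719, 220.99288940429688), (14.166641235351562, 23.588226318359375), 65.78111267089844) ((386.06298828125, 170.26368713378906), (28.132205963134766, 43.04775619506836), 176.0116424560547)
label centre [ 0.50352244 -0.02794124  0.1015321 ] [np.float64(0.001559824153497874), np.float64(0.0015598241534979513)]
[ 0.5028514  -0.02759172  0.10316533] [193.33659324  27.59490635] 1.493842126214028
```

View pics/w2.png

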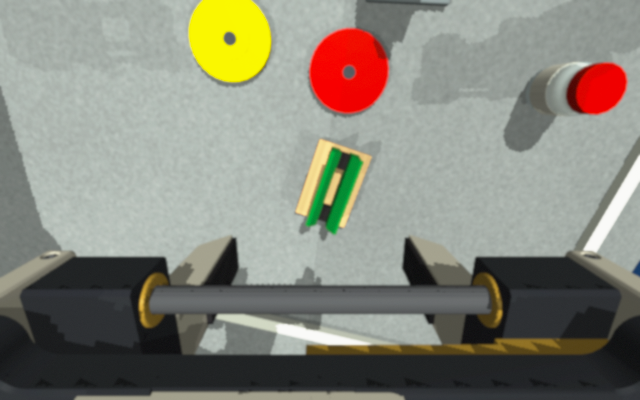

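The wrist view shows the green stand unblocked: foot corners at about (323,140), (372,155), (347,228) and (296,213), with the slot centre near (335,188).

```bash
cat > st.py <<'E'
from m import *
def quad(m):
    h=cv2.convexHull(np.vstack([c for c in cv2.findContours(m,0,1)[0] if len(c)>12]))
    for e in np.arange(2,25,.5):
        a=cv2.approxPolyDP(h,e,True)[:,0,:]
        if len(a)<=4: break
    return a
def wood(f,box):
    m=np.zeros(f['image'].shape[:2],'uint8');x,y,w,h=box
    hsv=cv2.cvtColor(f['image'],cv2.COLOR_RGB2HSV)
    k=cv2.inRange(hsv,(10,60,90),(25,255,255)); m[y:y+h,x:x+w]=k[y:y+h,x:x+w]; return m
E
python3 - <<'E'
from st import *
T=load('top0');W=load('w2');S=load('scene0')
for nm,f,b in(('T',T,(430,180,80,55)),('W',W,(285,130,100,110)),('S',S,(195,255,70,70))):
    m=wood(f,b); q=quad(m); P=np.array([onz(f,u,v,.010)[:2] for u,v in q])
    print(nm,q.tolist(),(P*1e3).round(1).tolist(),'mid',(P.mean(0)*1e3).round(1),'len',[round(float(np.linalg.norm(P[i]-P[i-1])*1e3),1) for i in range(len(P))])
    r=cv2.minAreaRect((P*1e3).astype('float32')); print('   rect',r)
for nm,f,cs in(('T',T,[(469.7,199.6),(471.5,213)]),('W',W,[(323,187),(343,193)])):
    m=cv2.inRange(cv2.cvtColor(f['image'],cv2.COLOR_RGB2HSV),(40,70,20),(85,255,255))
    n,l,s,c=cv2.connectedComponentsWithStats(m)
    for pt in cs:
        k=min(range(1,n),key=lambda j:np.hypot(*(c[j]-pt)) if s[j,4]>100 else 1e9)
        q=quad((l==k).astype('uint8')); print(nm,q.tolist(),[(onz(f,u,v,.054)[:2]*1e3).round(1).tolist() for u,v in q])
E
```

```text
T [[490, 190], [495, 224], [443, 228], [439, 194]] [[536.5, -376.5], [463.5, -371.5], [470.4, -262.3], [543.2, -267.7]] mid [ 503.4 -319.5] len [109.0, 73.3, 109.5, 73.0]
   rect ((503.4918212890625, -319.37139892578125), (109.79421997070312, 73.2515869140625), 86.34738159179688)
W [[319, 139], [371, 156], [343, 227], [295, 212]] [[470.6, -261.4], [545.0, -264.4], [538.8, -374.8], [465.4, -371.1]] mid [ 504.9 -317.9] len [109.8, 74.4, 110.6, 73.4]
   rect ((505.012939453125, -317.7152404785156), (110.62688446044922, 74.39594268798828), 87.09540557861328)
S [[257, 285], [224, 321], [202, 304], [251, 281]] [[543.7, -265.5], [540.2, -375.4], [469.5, -372.8], [524.8, -265.1]] mid [ 519.5 -319.7] len [18.9, 110.0, 70.8, 121.1]
   rect ((506.84698486328125, -319.1564636230469), (109.97998809814453, 70.76348114013672), 87.87608337402344)
T [[497, 194], [489, 203], [442, 204], [447, 197]] [[518.1, -372.2], [502.0, -352.2], [513.4, -257.8], [526.2, -270.6]]
T [[500, 211], [444, 218], [446, 211], [496, 207]] [[482.8, -370.7], [484.6, -256.4], [498.1, -263.1], [492.0, -364.5]]
W [[342, 154], [315, 224], [306, 226], [332, 148]] [[501.1, -265.7], [493.8, -363.4], [483.2, -369.3], [487.3, -262.0]]
W [[353, 154], [362, 164], [333, 234], [325, 223]] [[514.0, -262.1], [528.4, -270.9], [520.5, -370.8], [506.0, -358.5]]
```

```bash
python3 - <<'E'
from h import *
a=load('w2')['image'][130:245,280:385];b=load('top0')['image'][180:235,430:510];c=load('w1')['image'][100:225,335:435]
r=lambda i,s:cv2.resize(i,None,fx=s,fy=s,interpolation=cv2.INTER_CUBIC)
o=np.zeros((600,800,3),'uint8')
A=r(a,3.6);B=r(b,4.2);C=r(c,2.9)
o[:A.shape[0],:A.shape[1]]=A;o[:B.shape[0],400:400+B.shape[1]]=B;o[232:232+C.shape[0],400:400+C.shape[1]]=C
cv2.imwrite('pics/c3.png',o[:,:,::-1])
E
```

```text
(no output)
```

View pics/c3.png

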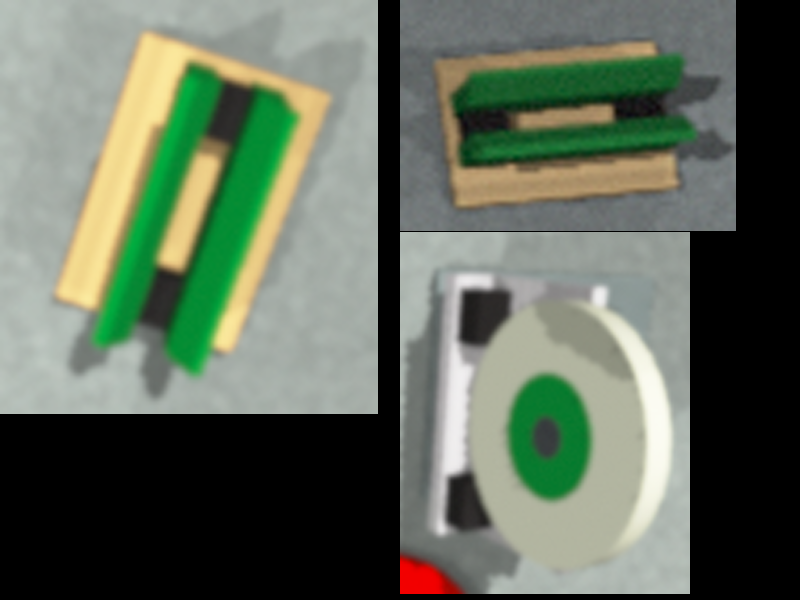

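The crops show the slot open and empty with its black stops, and the wheel resting on the rest with two black stops at its lower edge. I'll tilt the tool 29 deg to match the lean, then check the yaw against the stops.

Emit:
apply_moves(series=[[[25, 10, 0, 0.97, 0, 0], [40, 10, 0, 0.97, 0, 0], [40, 10, 0, 0.97, 0, 0], [40, 10, 0, 0.97, 0, 0], [40, 10, 0, 0.97, 0, 0], [40, 0, 0, 0, 0, 0], [0, 0, 0, 0, 0, 0], [0, 0, 0, 0, 0, 0]]], grip=0.6, force=30)

```text
time_s: 4.65
tool_pos: [0.4638, -0.0575, 0.2707]
tool_rot: [-0.152, 0.583, 0.773, -0.2]
force: [0.5, -0.6, 0.2]
grip_width: 0.601
finger_force: 0.0
```

```bash
cat > g.py <<'E'
from st import *
from scipy.spatial.transform import Rotation as Ro
def target(C,yaw,lean=np.radians(29),s=.015):  # C label centre; yaw of h (tool y horizontal)
    h=np.array([np.cos(yaw),np.sin(yaw),0]); z=np.array([0,0,1.])
    n=-h*np.cos(lean)+z*np.sin(lean); u=h*np.sin(lean)+z*np.cos(lean)
    c=C-.005*n; R=np.c_[np.cross(-n,-u),-n,-u]
    return c,u,c+s*u,R
def to(P,R):
    s=robot.read_state(); q=s['tool_rot']; R0=Ro.from_quat([q[1],q[2],q[3],q[0]]).as_matrix()
    print('shift mm',(R0.T@(P-s['tool_pos'])*1e3).round(1),'turn units',(np.degrees(Ro.from_matrix(R0.T@R).as_rotvec())/6).round(2), 'pos',s['tool_pos'].round(4))
E
python3 - <<'E'
from g import *
T=load('top0');W=load('w1')
out={}
for nm,f,(x0,y0,x1,y1),thr in(('T',T,(300,215,365,255),30),('W',W,(350,110,380,210),60)):
    g=cv2.cvtColor(f['image'],cv2.COLOR_RGB2GRAY); m=np.zeros_like(g); m[y0:y1,x0:x1]=(g[y0:y1,x0:x1]<thr)*255
    n,l,s,c=cv2.connectedComponentsWithStats(m)
    print(nm,[(s[i].tolist(),c[i].round(1).tolist()) for i in range(1,n) if s[i,4]>25])
# foot/cheek height of the stand by triangulation
W2=load('w2')
for a,b in(((443,228),(319,139)),((439,194),(371,156)),((490,190),(343,227)),((495,224),(295,212))):
    X,e=tri([(T,*a),(W2,*b)]); print('foot',X.round(4),round(e[0],4))
for a,b in(((500,211),(306,226)),((497,194),(333,234))): 
    X,e=tri([(T,*a),(W2,*b)]); print('cheek end',X.round(4),round(e[0],4))
C=np.array([.5032,-.0278,.1020]); c,u,P,R=target(C,np.radians(14)); print(c,P); to(P+.1*u,R)
print(robot.read_state()['joints'].round(2))
E
```

```text
T [([348, 223, 11, 11, 62], [353.4, 228.4]), ([311, 239, 11, 9, 66], [315.8, 242.5])]
W [([356, 121, 16, 17, 220], [362.9, 128.2]), ([352, 184, 13, 18, 176], [357.0, 193.4])]
foot [ 0.4702 -0.2611  0.0137] 0.0003
foot [ 0.539  -0.2609  0.0354] 0.0008
foot [ 0.5585 -0.4178 -0.0996] 0.0012
foot [ 0.4658 -0.3788 -0.01  ] 0.0001
cheek end [ 0.4842 -0.3746  0.0427] 0.0005
cheek end [ 0.5302 -0.3971 -0.009 ] 0.0009
[ 0.5074432  -0.02674205  0.09957595] [ 0.51449933 -0.02498276  0.11269525]
shift mm [ 15.6 127.   10. ] turn units [-0.02  0.15  0.29] pos [ 0.4638 -0.0575  0.2707]
[-0.32  0.46  0.39  1.62  0.    1.57  0.36]
```

```bash
python3 - <<'E'
from g import *
T=load('top0');W=load('w1');S=load('scene0')
a,ea=tri([(T,353.4,228.4),(W,357,193.4)]);b,eb=tri([(T,315.8,242.5),(W,362.9,128.2)]);d=b-a
print(a.round(4),b.round(4),ea[0],eb[0],'yaw h',np.degrees(np.arctan2(d[1],d[0]))-90, 'at z=.055',[np.degrees(np.arctan2(*(onz(f,*q,.055)-onz(f,*p,.055))[[1,0]]))-90 for f,p,q in((T,(353.4,228.4),(315.8,242.5)),(W,(357,193.4),(362.9,128.2)))])
for s,t in(((257,285),(439,194)),((224,321),(490,190)),((202,304),(495,224))):
    X,e=tri([(S,*s),(T,*t)]); print('foot S/T',X.round(4),round(e[0],4))
# label check from scene: project estimate
print('proj S',proj(S,[.5032,-.0278,.102]))
E
```

```text
[ 0.49   -0.0726  0.0572] [0.4735 0.0055 0.0502] 0.0012223993070607625 0.0012595751542660814 yaw h 11.943773387708944 at z=.055 [np.float64(12.592981310453297), np.float64(12.619986771827513)]
foot S/T [ 0.5436 -0.2667  0.0113] 0.001
foot S/T [ 0.538  -0.376   0.0079] 0.0016
foot S/T [ 0.4651 -0.3725  0.0043] 0.0015
proj S (np.float64(299.771419489529), np.float64(190.02946944915263))
```

```bash
python3 - <<'E'
from g import *
C=np.array([.5032,-.0278,.1020]); c,u,P,R=target(C,np.radians(13)); print(c,P); to(P+.09*u,R)
E
```

```text
[ 0.50746102 -0.02681627  0.09957595] [ 0.51454678 -0.02518039  0.11269525]
shift mm [ 14.8 127.   20. ] turn units [-0.02  0.23  0.43] pos [ 0.4638 -0.0575  0.2707]
```

Emit:
apply_moves(series=[[[2, 20, 0, 0, 0, 0], [3, 35, 0, 0, 0, 0], [5, 35, 5, 0, 0, 0], [5, 25, 10, 0, 0, 0], [0, 12, 5, 0, 0, 0], [0, 0, 0, 0, 0.23, 0.43], [0, 0, 0, 0, 0, 0], [0, 0, 0, 0, 0, 0]]])

```text
time_s: 5.45
tool_pos: [0.5575, -0.0198, 0.1925]
tool_rot: [-0.156, 0.605, 0.756, -0.196]
force: [0.2, -0.4, 0.5]
grip_width: 0.599
finger_force: 0.0
```

```bash
python3 - <<'E'
from g import *
f=grab('wrist','w3')
C=np.array([.5032,-.0278,.1020]); c,u,P,R=target(C,np.radians(13)); to(P,R)
print(robot.read_state()['joints'].round(2)); 
ct,e,s=cont(f,proj(f,C)); print(proj(f,C),e,s)
T=load('top0');S=load('scene0'); print(tri([(T,331,221),(f,*e[0]),(S,300,189.1)]),tri([(T,331,221),(f,*e[0])]))
E
```

```text
shift mm [ 3.7  0.9 90.8] turn units [-0.01 -0.02 -0.05] pos [ 0.5576 -0.0192  0.1925]
[-0.29  0.71  0.36  1.41 -0.1   1.56  0.3 ]
(np.float64(314.20093204390145), np.float64(190.65014351471729)) ((302.5404052734375, 335.66949462890625), (12.629681587219238, 29.723791122436523), 45.822296142578125) [289 323  26  22 278]
(array([ 0.52899553, -0.05968636,  0.17170155]), [np.float64(0.05086240057847136), np.float64(0.04320075585027363), np.float64(0.015055778123575477)]) (array([ 0.52619033, -0.04496631,  0.19953185]), [np.float64(0.04489654715178918), np.float64(0.04489654715178924)])
```

View pics/w3.png

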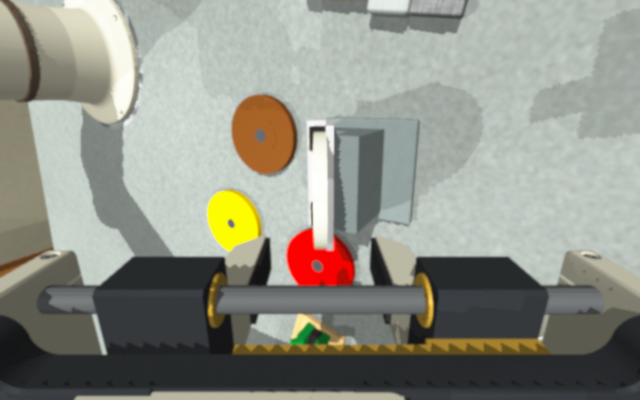

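The wrist view shows the wheel edge-on at column 322 or so, rows 128–248, parallel to the fingers and centred between them.

Emit:
apply_moves(series=[[[3, 1, 20, 0, 0, 0], [1, 0, 25, 0, 0, 0], [0, 0, 20, 0, 0, 0], [0, 0, 15, 0, 0, 0], [0, 0, 10, 0, 0, 0], [0, 0, 0, 0, 0, 0], [0, 0, 0, 0, 0, 0]]])

```text
time_s: 6.2
tool_pos: [0.5155, -0.0238, 0.1131]
tool_rot: [-0.156, 0.605, 0.756, -0.196]
force: [0.1, 0.7, -0.4]
grip_width: 0.603
finger_force: 0.0
```

Emit:
apply_moves(series=[[[0, 0, 0, 0, 0, 0], [0, 0, 0, 0, 0, 0], [0, 0, 0, 0, 0, 0], [0, 0, 0, 0, 0, 0], [0, 0, 0, 0, 0, 0], [0, 0, 0, 0, 0, 0], [0, 0, 0, 0, 0, 0], [0, 0, 0, 0, 0, 0]]], grip=0, force=30)

```text
time_s: 7.0
tool_pos: [0.5134, -0.0242, 0.1131]
tool_rot: [-0.158, 0.604, 0.755, -0.198]
force: [-3.5, -0.1, 4.7]
grip_width: 0.108
finger_force: 30.0
```

The opening of 9.9 mm matches the wheel. I'll lift along the slope, easing off the plate.

Emit:
apply_moves(series=[[[0, -2, 0, 0, 0, 0], [0, -1, -8, 0, 0, 0], [0, -1, -12, 0, 0, 0], [0, -2, -20, 0, 0, 0], [0, -2, -25, 0, 0, 0], [0, -2, -25, 0, 0, 0], [0, 0, -20, 0, 0, 0], [0, 0, -10, 0, 0, 0], [0, 0, 0, 0, 0, 0], [0, 0, 0, 0, 0, 0]]])

```text
time_s: 8.0
tool_pos: [0.5629, -0.0128, 0.2215]
tool_rot: [-0.157, 0.605, 0.756, -0.197]
force: [-1.5, 0.2, -2.7]
grip_width: 0.107
finger_force: 30.0
```

```bash
python3 - <<'E'
from g import *
a=np.radians(-3.1); y=np.array([np.cos(a),np.sin(a),0]); z=np.array([0,0,-1.]); R=np.c_[np.cross(y,z),y,z]
to(np.array([.5045,-.3185,.20]),R)
f=grab('wrist','w4');g=grab('scene','s4');t=grab('top','t4')
for n,i in(('w',f),('s',g),('t',t)): print(n,blobs(i,(40,70,20),(85,255,255))[0])
cv2.imwrite('pics/c4.png',np.vstack([cv2.resize(f['image'],(480,300)),cv2.resize(g['image'][130:330,180:500],(480,300))])[:,:,::-1])
E
```

```text
shift mm [-285.4  -97.9   79.4] turn units [-4.83  0.68  2.57] pos [ 0.5629 -0.0128  0.2215]
w [([301, 318, 13, 27, 208], [306.5, 333.6]), ([317, 323, 18, 22, 158], [325.1, 336.7])]
s [([428, 197, 10, 10, 76], [432.8, 201.4]), ([203, 265, 48, 50, 1104], [226.9, 289.4])]
t [([312, 184, 22, 10, 95], [322.8, 189.2]), ([442, 192, 56, 16, 539], [469.8, 199.7]), ([444, 207, 57, 13, 434], [471.5, 213.0])]
```

View pics/c4.png

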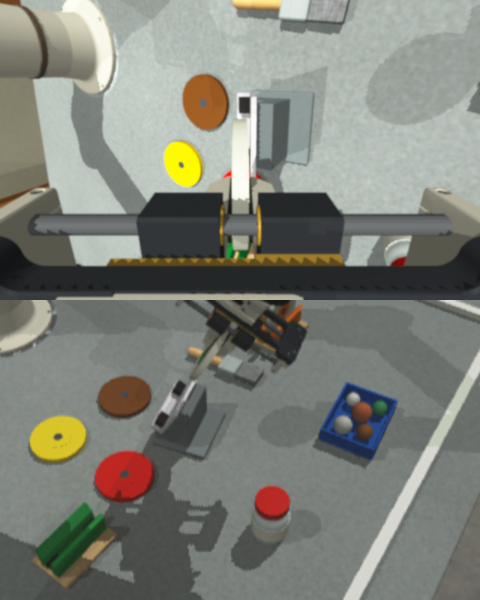

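The wheel is clear of the rest and held; the bystanders are unmoved. Next: turn it upright, then yaw to the stand's axis.

Emit:
apply_moves(series=[[[0, 0, -3, -0.8, 0, 0], [0, 0, -3, -0.81, 0, 0], [0, 0, -3, -0.81, 0, 0], [0, 0, -3, -0.81, 0, 0], [0, 0, -3, -0.8, 0, 0], [0, 0, -3, -0.8, 0, 0], [-20, 0, 0, 0, 0, 0.67], [-30, 0, 0, 0, 0, 0.67], [-40, 0, 0, 0, 0, 0.67], [-40, 0, 0, 0, 0, 0.67], [-40, 0, 0, 0, 0, 0], [-30, 0, 0, 0, 0, 0], [-15, 0, 0, 0, 0, 0], [0, 0, 0, 0, 0, 0], [0, 0, 0, 0, 0, 0]]])

```text
time_s: 9.65
tool_pos: [0.5761, -0.2239, 0.2387]
tool_rot: [-0.001, 0.728, 0.686, -0.001]
force: [0.2, 1.3, -1.3]
grip_width: 0.107
finger_force: 30.0
```

```bash
python3 - <<'E'
from g import *
a=np.radians(-3.1); y=np.array([np.cos(a),np.sin(a),0]); z=np.array([0,0,-1.]); R=np.c_[np.cross(y,z),y,z]
to(np.array([.5045,-.3185,.20]),R)
f=grab('wrist','w5');g=grab('scene','s5');t=grab('top','t5')
p=robot.read_state()['tool_pos']
c=p+np.array([0,0,-.015]); print('expected centre px S',proj(g,c),'T',proj(t,c),'W',proj(f,c))
for n,i in(('w',f),('s',g),('t',t)): print(n,blobs(i,(40,70,20),(85,255,255))[0])
u,v=map(int,proj(g,c)); k=g['image'][max(0,v-70):v+70,u-100:u+100]
cv2.imwrite('pics/c5.png',np.vstack([cv2.resize(f['image'],(480,300)),cv2.resize(k,(480,300))])[:,:,::-1])
E
```

```text
shift mm [-98.6 -65.8  38.9] turn units [-0.03 -0.   -0.04] pos [ 0.5761 -0.2239  0.2387]
expected centre px S (np.float64(268.99486496006796), np.float64(223.6165448540225)) T (np.float64(438.33657005469126), np.float64(150.37927041231683)) W (np.float64(319.2373499108538), np.float64(239.94898260095124))
w [([246, 202, 20, 56, 900], [255.9, 231.0]), ([270, 202, 15, 51, 535], [277.4, 223.8])]
s [([428, 197, 10, 10, 79], [432.7, 201.4]), ([263, 219, 16, 17, 117], [269.4, 228.1]), ([204, 265, 47, 50, 1102], [226.9, 289.4])]
t [([203, 108, 12, 13, 123], [208.5, 114.4]), ([427, 152, 10, 6, 31], [430.3, 155.2])]
```

View pics/c5.png

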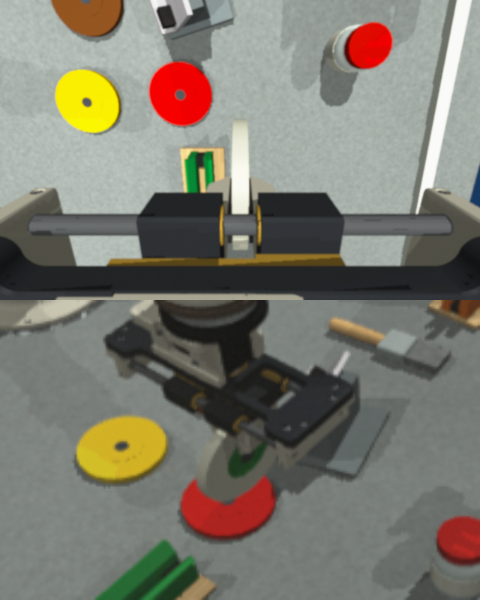

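The wheel hangs upright, in line with the tool and edge-on at wrist column 320 or so. Moving over the stand.

Emit:
apply_moves(series=[[[-15, -10, 5, 0, 0, 0], [-25, -20, 10, 0, 0, 0], [-30, -20, 10, 0, 0, 0], [-19, -11, 10, 0, 0, 0], [-10, -5, 4, 0, 0, 0], [0, 0, 20, 0, 0, 0], [0, 0, 15, 0, 0, 0], [0, 0, 10, 0, 0, 0], [0, 0, 5, 0, 0, 0], [0, 0, 0, 0, 0, 0], [0, 0, 0, 0, 0, 0], [0, 0, 0, 0, 0, 0]]])

```text
time_s: 11.0
tool_pos: [0.5047, -0.3208, 0.1514]
tool_rot: [0.0, 0.728, 0.686, -0.001]
force: [-0.3, -0.3, -2.4]
grip_width: 0.107
finger_force: 30.0
```

```bash
python3 - <<'E'
from g import *
a=np.radians(-3.1); y=np.array([np.cos(a),np.sin(a),0]); z=np.array([0,0,-1.]); R=np.c_[np.cross(y,z),y,z]
to(np.array([.5045,-.3185,.081]),R)
g=grab('scene','s6');f=grab('wrist','w6');t=grab('top','t6')
p=robot.read_state()['tool_pos']; c=p+np.array([0,0,-.015]); x=R[:,0]
for k,q in(('c',c),('bot',c-[0,0,.05]),('+x',c+.05*x),('-x',c-.05*x)): print(k,q.round(4),'S',np.round(proj(g,q),1),'W',np.round(proj(f,q),1))
print(blobs(g,(40,70,20),(85,255,255))[0])
G=g['image'][180:330,160:310]; F=f['image'][100:300,220:420]
o=np.hstack([cv2.resize(G,(400,400),interpolation=2),cv2.resize(F,(400,400),interpolation=2)])
cv2.imwrite('pics/c6.png',o[:,:,::-1])
E
```

```text
shift mm [ 2.4 -0.3 70.4] turn units [-0.01  0.02 -0.05] pos [ 0.5047 -0.3208  0.1514]
c [ 0.5044 -0.3208  0.1362] S [217.6 265.3] W [318.1 241.2]
bot [ 0.5044 -0.3208  0.0862] S [222.3 277.6] W [318.5 211.8]
+x [ 0.5071 -0.2709  0.1362] S [234.5 249.4] W [317.4 158.8]
-x [ 0.5017 -0.3707  0.1362] S [199.5 282.3] W [318.7 311.3]
[([428, 197, 10, 10, 77], [432.8, 201.4]), ([211, 266, 11, 11, 77], [215.1, 271.5]), ([203, 268, 48, 47, 996], [226.6, 291.2])]
```

View pics/c6.png

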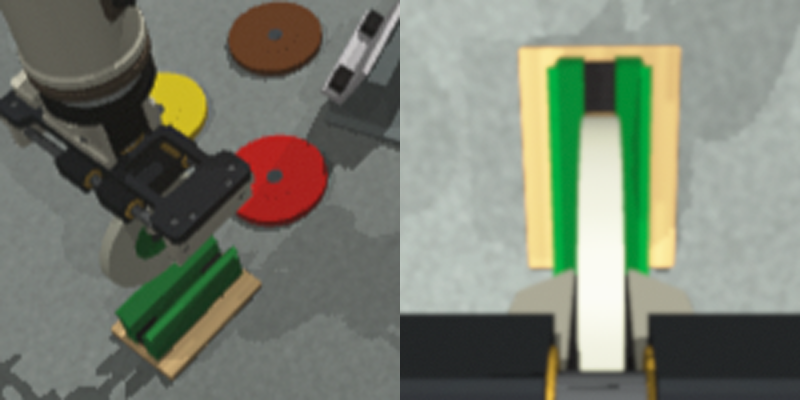

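The wheel is centred over the slot (wrist crop: wheel and slot both at column 600). Lowering while holding it.

Emit:
apply_moves(series=[[[2, 0, 5, 0, 0, 0], [0, 0, 8, 0, 0, 0], [0, 0, 8, 0, 0, 0], [0, 0, 8, 0, 0, 0], [0, 0, 6, 0, 0, 0], [0, 0, 5, 0, 0, 0], [0, 0, 5, 0, 0, 0], [0, 0, 5, 0, 0, 0], [0, 0, 5, 0, 0, 0], [0, 0, 3, 0, 0, 0], [0, 0, 0, 0, 0, 0], [0, 0, 0, 0, 0, 0]]])

```text
time_s: 12.35
tool_pos: [0.5041, -0.3187, 0.0927]
tool_rot: [-0.0, 0.728, 0.686, -0.001]
force: [-0.7, -0.1, -2.1]
grip_width: 0.105
finger_force: 30.0
```

Emit:
apply_moves(series=[[[0, 0, 3, 0, 0, 0], [0, 0, 3, 0, 0, 0], [0, 0, 2, 0, 0, 0], [0, 0, 0, 0, 0, 0], [0, 0, 0, 0, 0, 0]]])

```text
time_s: 12.85
tool_pos: [0.504, -0.3187, 0.0845]
tool_rot: [-0.0, 0.728, 0.686, -0.001]
force: [-0.8, 0.6, -1.3]
grip_width: 0.109
finger_force: 30.0
```

Emit:
apply_moves(series=[[[0, 0, 1, 0, 0, 0], [0, 0, 1, 0, 0, 0], [0, 0, 1, 0, 0, 0], [0, 0, 0, 0, 0, 0], [0, 0, 0, 0, 0, 0]]])

```text
time_s: 13.35
tool_pos: [0.504, -0.3187, 0.0816]
tool_rot: [-0.0, 0.728, 0.686, -0.001]
force: [-0.6, 0.6, -1.2]
grip_width: 0.108
finger_force: 30.0
```

Emit:
apply_moves(series=[[[0, 0, 1, 0, 0, 0], [0, 0, 1, 0, 0, 0], [0, 0, 0, 0, 0, 0], [0, 0, 0, 0, 0, 0]]])

```text
time_s: 13.75
tool_pos: [0.5042, -0.3188, 0.0798]
tool_rot: [-0.0, 0.728, 0.686, -0.001]
force: [0.1, 0.3, -0.5]
grip_width: 0.106
finger_force: 30.0
```

Emit:
apply_moves(series=[[[0, 0, 1, 0, 0, 0], [0, 0, 0, 0, 0, 0], [0, 0, 0, 0, 0, 0]]])

```text
time_s: 14.05
tool_pos: [0.5043, -0.3189, 0.0794]
tool_rot: [0.0, 0.728, 0.686, -0.001]
force: [-1.0, 1.1, 5.3]
grip_width: 0.108
finger_force: 30.0
```

Emit:
apply_moves(series=[[[0, 0, 1, 0, 0, 0], [0, 0, 0, 0, 0, 0], [0, 0, 0, 0, 0, 0]]])

```text
time_s: 14.35
tool_pos: [0.5044, -0.3189, 0.0791]
tool_rot: [0.0, 0.728, 0.686, -0.001]
force: [-2.5, 2.0, 10.5]
grip_width: 0.108
finger_force: 30.0
```

Contact is at 79 mm TCP height, about where a seated wheel should be. I'll ease the press, loosen the grip, then open.

Emit:
apply_moves(series=[[[0, 0, -1, 0, 0, 0], [0, 0, 0, 0, 0, 0], [0, 0, 0, 0, 0, 0]]], grip=0, force=4)

```text
time_s: 14.65
tool_pos: [0.5043, -0.3183, 0.0789]
tool_rot: [-0.0, 0.728, 0.686, -0.001]
force: [-1.3, 1.9, 5.2]
grip_width: 0.109
finger_force: 4.0
```

```bash
python3 - <<'E'
from g import *
g=grab('scene','s7');f=grab('wrist','w7')
c=np.array([.5045,-.3185,.066]);x=np.array([.054,.9985,0])
for k,q in(('c',c),('-x',c-.05*x),('+x',c+.05*x),('top',c+[0,0,.05])): print(k,'S',np.round(proj(g,q),1),'W',np.round(proj(f,q),1))
print(blobs(g,(40,70,20),(85,255,255))[0])
G=g['image'][210:330,160:280]; F=f['image'][100:300,220:420]
cv2.imwrite('pics/c7.png',np.hstack([cv2.resize(G,(400,400),interpolation=2),cv2.resize(F,(400,400),interpolation=2)])[:,:,::-1])
E
```

```text
c S [224.8 281.5] W [318.7 243.4]
-x S [208.1 298. ] W [319.2 314.1]
+x S [240.6 266. ] W [318.  160.1]
top S [220.3 269.7] W [318.1 293.8]
[([428, 197, 10, 10, 77], [432.8, 201.5]), ([213, 283, 24, 32, 320], [223.3, 299.6]), ([204, 295, 9, 14, 46], [207.8, 301.5])]
```

View pics/c7.png

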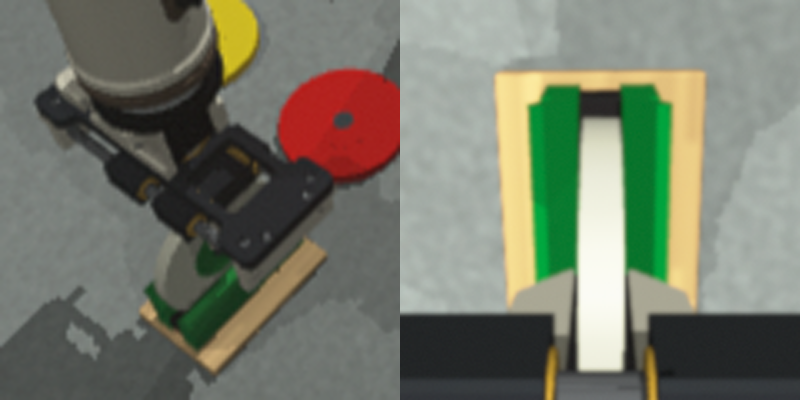

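The pictures show the wheel between the cheeks, rim at the predicted rows, so it is down in the slot. Releasing.

Emit:
apply_moves(series=[[[0, 0, -1, 0, 0, 0], [0, 0, 0, 0, 0, 0]]], grip=0.14)

```text
time_s: 14.95
tool_pos: [0.5041, -0.319, 0.0794]
tool_rot: [0.0, 0.728, 0.686, -0.001]
force: [0.2, -0.3, 0.4]
grip_width: 0.141
finger_force: 0.0
```

Emit:
apply_moves(series=[[[0, 0, 0, 0, 0, 0], [0, 0, 0, 0, 0, 0], [0, 0, 0, 0, 0, 0], [0, 0, 0, 0, 0, 0], [0, 0, 0, 0, 0, 0], [0, 0, 0, 0, 0, 0]]], grip=0.4)

```text
time_s: 15.55
tool_pos: [0.5041, -0.3187, 0.0796]
tool_rot: [-0.0, 0.728, 0.686, -0.001]
force: [-0.3, 0.2, -0.1]
grip_width: 0.398
finger_force: 0.0
```

Emit:
apply_moves(series=[[[0, 0, -5, 0, 0, 0], [0, 0, -10, 0, 0, 0], [0, 0, -20, 0, 0, 0], [0, 0, -30, 0, 0, 0], [0, 0, -30, 0, 0, 0], [0, 0, -30, 0, 0, 0], [0, 0, -20, 0, 0, 0], [10, 0, -10, 0, 0, 0], [20, -30, 0, 0, 0, 0], [20, -40, 0, 0, 0, 0], [20, -40, 0, 0, 0, 0], [0, 0, 0, 0, 0, 0], [0, 0, 0, 0, 0, 0]]])

```text
time_s: 16.85
tool_pos: [0.3982, -0.2407, 0.2349]
tool_rot: [-0.0, 0.727, 0.686, -0.0]
force: [0.6, 0.1, 0.3]
grip_width: 0.4
finger_force: 0.0
```

```bash
python3 - <<'E'
from g import *
g=grab('scene','s8');f=grab('wrist','w8');t=grab('top','t8')
c=np.array([.5045,-.3185,.066])
for k,q in(('c',c),('top',c+[0,0,.05])): print(k,*[np.round(proj(i,q),1) for i in(g,t)])
print(robot.read_state()['force'],robot.read_state()['tool_pos'])
G=g['image'][210:330,160:280]; F=t['image'][150:250,410:530]
H=g['image'][100:300,330:470]
cv2.imwrite('pics/c8.png',np.hstack([cv2.resize(G,(400,400),interpolation=2),cv2.resize(F,(400,333),interpolation=2).copy() if 0 else cv2.copyMakeBorder(cv2.resize(F,(400,333),interpolation=2),0,67,0,0,0)])[:,:,::-1])
E
```

```text
c [224.8 281.5] [474.2 202.9]
top [220.3 269.7] [482.  197.4]
[0.29344679 0.14547587 0.20431085] [ 0.39995197 -0.24244774  0.23510438]
```

View pics/c8.png

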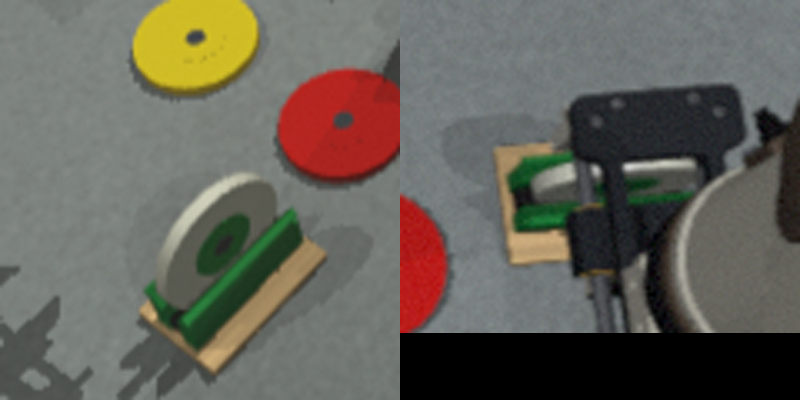

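The wheel stands upright in the green slot. Its label centre is at scene pixel (227,283), which matches the projected seat point for the near face, and the robot is clear of everything.

```bash
python3 -c "
from rig import robot
print(robot.finish_job())"
```

```text
the job is handed in; nothing more can be done
None
```

The green-centred wheel stands upright and fully seated in the green stand's slot: I lowered it in while holding it, let go, and handed the job in at about 17 s, without touching the other items.

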